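# Hoist check: test and reset the stop, then press the green tag home behind the lip

## Task

Do the hoist's morning check: press the red mushroom stop button fully down, let it spring back up, then reset it by turning its head clockwise (seen from above) as far as it goes. Then take the green tag holder out of the wooden rack, push it down upright into the gap behind the metal lip of the short shelf until it is fully home against the spring strip, which pushes back, and finish while still holding it pressed home there (do not let go). Leave the red tag holder and everything else on the planks where it is.

Things in the scene. Friction and masses are not known exactly. Their poses are not given: they have to be found in the camera images.
- stopbox: Yellow emergency-stop box of the hoist, 90 x 90 x 65 mm, fixed to the planks; origin at the centre of its underside, z up. The red mushroom head stands above the centre of its top.
- stop_head (a point): Centre of the top face of the red mushroom head: a round upright disc of 40 mm diameter and 20 mm thick with a white pointer line on top. Unpressed, its top is 105 mm above the planks and its underside 20 mm above the yellow box's top. It goes straight down when pressed, and can be gripped across its sides from above at any yaw.
- stop_press (a joint): How far the mushroom head is pressed down, m: 0 up, 0.008 fully down (end stop). Spring: 3 N to start moving, 7 N fully down; it springs back up by itself when let go.
- stop_turn (a joint): How far the mushroom head is turned clockwise seen from above, rad: starts between 0 and 0.15, end stop at 0.9 (fully reset). Light friction (0.03 N m); it stays where it is left.
- rack: Pale wooden rack, 70 mm (its x) x 210 mm (its y) x 47 mm high, fixed. Two slots side by side along its y, centred at y = +47.5 and -47.5 mm, each 10 mm wide (x), 75 to 80 mm long (y) and 35 mm deep; slot floor 12 mm above the planks. One tag holder stands upright in each. Origin at the centre of its underside.
- green_holder: Green tag (label) holder, about 60 g: an upright plate 8 mm thick (its x), 70 mm wide (its y), 95 mm tall (its z), with a white card on its -x face. Its top 18 mm is a grip bead 12 mm thick, best pinched across x from above. Origin at the centre of its bottom edge. It stands in one of the rack's two slots, its bottom 12 mm above the planks.
- ledge: Short dark wooden shelf, fixed, with an upright 4 mm aluminium lip along its front (-x side); origin on the planks below the centre of the gap between lip and shelf. Gap 11 mm wide (x) and 80 mm long (y), closed by black end cheeks; lip, shelf and cheeks are 50 mm high. The shelf is 140 mm long (y) and extends behind the gap to x = +85 mm.
- gap (a point): Centre of the gap's mouth, 50 mm above the planks, axes as the shelf's. Two flared strips lead in, their upper edges about 58 mm above the planks and 24 mm apart (x). Below in the gap lies a spring strip; the holder's bottom meets it 22 mm above the planks.
- clip (a joint): How far the spring strip in the gap is pressed down, m: 0 up, 0.010 fully down (end stop, strip's top 12 mm above the planks). Spring: 3 N to start moving, 9 N fully down; it pushes the holder up again if let go.
- red_holder: Red tag holder of the same shape in the rack's other slot; to be left alone. Origin at the centre of its bottom edge.
- lamp: Bystander: small brass lamp bowl, 52 mm across, 30 mm high, standing near the robot; origin under its centre.
- lamp_b: Bystander: larger brass lamp bowl, 60 mm across, 34 mm high, at the back; origin under its centre.
- tin: Bystander: steel tin with orange label, 84 mm across, 110 mm high, at the back; origin under its centre.
- coupler: Bystander: steel scaffold coupler, a block with a clamp ring, about 80 x 50 x 75 mm, at the back right; origin under its centre.
- wrench: Bystander: steel wrench, 200 mm long, lying flat at the left; origin under its middle.
- mug: Bystander: blue mug, 76 mm across, 90 mm high, at the right; origin under its centre.
Things that resemble listed ones, but are neither listed nor needed, are in the scene too. There is more than one size of the green_holder; the one meant has the size given above.

How it is judged (in metres and radians):
On the way, in this order (a step that is already met when the one before it is completed fails the run):
1. the mushroom button is pressed down (value of joint stop_press above 0.006 m), for 0.05 s.
2. the button is up again and its head turned clockwise to reset (value of joint stop_turn above 0.7 rad and value of joint stop_press below 0.003 m), for 0.1 s.
3. the green holder is pressed home behind the lip by the robot (value of joint clip above 0.008 m and z of green_holder in the frame of ledge below 0.016 m and x of green_holder in the frame of ledge between -0.006 and 0.006 m and y of green_holder in the frame of ledge between -0.01 and 0.01 m and angle between green_holder's own z axis and vertical below 0.12 rad and contact force between green_holder and ledge above 3 N and contact force between any of the fingers, the arm and green_holder above 1 N), for 0.2 s.
At the end, for the whole second after the job is handed in: Green holder upright (7 deg) in the gap behind the lip, at rest, held there by the robot: spring strip down by over 8 of 10 mm, holder bottom under 16 mm above the planks, over 3 N on the shelf; stop button up (within 3 mm), its head turned past 0.7 of 0.9 rad (all of step 2 and all of step 3 and linear speed of green_holder below 0.02 m/s); the arm keeps its last pose, push and grip.
It fails at once if the red tag holder is moved by more than 30 mm (distance of red_holder from where it was at the start of the episode above 0.03 m).
It fails at once if a bystander (lamp bowls, tin, coupler, wrench, mug) is moved by more than 30 mm (distance of any of lamp, lamp_b, tin, coupler, wrench, mug from where it was at the start of the episode above 0.03 m).
It also fails if it takes over 56 s, if anything falls off the work surface, if the arm or the gripper's body presses on something with over 40 N, if the wrist force passes 120 N, or if a joint passes its speed limit or range.

## Robot

A 6-joint arm with a two-finger parallel gripper is mounted at the origin on the work surface. World frame = base frame: x ahead of the robot, y to its left, z up, the work surface at z = 0. Lengths are in mm, angles in rad, forces in N, time in s.
With the tool pointing down it reaches from about 275 to 750 mm from the base axis. Payload 10.2 kg.
Tool frame: the origin (TCP) lies midway between the tips of the shut fingers; the grasp point (between the pads) lies 19 mm behind it; z points along the fingers, y is the direction in which the jaws open and shut (so a half turn about z gives the same grasp; the last joint's range is limited). The gripper opens to 85 mm and grips with 20 to 120 N. Pads are 22 mm wide; open, the fingers measure 114 mm over their backs; the gripper's body (76 mm by 85 mm) begins 54 mm behind the grasp point. The pads swing forward as they close: fully open they stand 13 mm farther back than shut.
Start: joints at [0.993, 0.313, 1.498, -0, 1.331, -0.223], TCP at [182.399, 492.302, 210.094] pointing down, gripper open.
Joint ranges: [-2.94, 2.94], [-0.97, 2.17], [0.19, 2.56], [-1.23, 4.37], [0.02, 3.11], [-2.88, 2.88]. Speed limits (rad/s): [2.39, 2.39, 3.01, 3.14, 3.14, 3.14].

## Interface

Orientations are given as a unit quaternion [w, x, y, z].
In Python, from rig import sense, optics, ctrl gives the robot as it stands.
- The arm moves only by the tool play_rows, never from a script. Its argument "plan" is a list of rows, each a list of 7 numbers: the shift along the world's x, y, z in mm, then the turn, a rotation vector about the world's x, y, z in rad, then the opening, from -1 (shut) to 1 (fully open), so that 0 is half open. A call has 1 to 5 rows; each row shifts and turns the pose as measured when the row begins; what a row does not reach is not made up. A row lasts 1/12 s, in which the tool goes at most 41.7 mm and 7.16 degrees, less where a joint would pass 70% of its speed; a pose out of reach is approached as far as the arm can. A call is refused whole if a number of a shift passes 41.7 or a number of a turn 0.125, either way. A call with a gripper value outside its range is refused whole. The fingers move at their own pace and stop on an object; "grip_force" is the grip in N (left out, the last holds). Time passes only in rows, so rows that do not move let the fingers close. It gives the time, the measured TCP pose, the force and the opening at its end, in the units of the state.
- sense(): the state, without advancing time (a new reading comes with each control period).
- optics.capture(name): name is "side" or "top" or "wrist"; returns a dict with "img" (420x560x3 uint8, blue, green, red), "fx", "fy", "cx", "cy" (pixels), "world_to_cam" (4x4, takes a point from world to camera coordinates). Camera axes: x right, y up, looking along -z (the intrinsics and any distortion apply to the point x, -y, -z); pixel columns grow to the right and rows downward; lengths in mm; the calibration is good to about 2 mm. A picture is of the moment at which its call begins. There is no depth.
- ctrl.finish_job(): hands the job in, once; it reports no verdict.
The state is a dict: "time_s": time; "joints": joint angles; "dq": joint speeds; "tau": joint torques, N m; "eef_pos": TCP position; "ee_rot": TCP orientation; "force": force on the tool from outside, world axes, zero at the start; "wrist_torque": the same for the moment, N m; "grip_width": opening from 0.0 (shut) to 1.0 (fully open).
Only numpy, scipy, OpenCV 4.12 (cv2) and the standard library are available. Lean on these libraries where they do the work, as an engineer would, in place of code of your own. Each camera call takes 0.05 s, during which the arm holds its last target. There are 200 camera calls.

## Working session

There is one attempt and no reset: what is moved stays moved. The work goes in short steps, Python scripts to look and compute and a tool call to move; the robot and the scene stay as the last step left them, time stands still between calls to the robot, and variables do not carry over. Pictures are saved under pics/ and viewed, about 8 in all and at most 12, crops included, and the job is handed in when it is done.

Besides the shell and the picture viewer there is one more tool, called after "Request:" as name([rows], argument=value, ...), one row to a line, values as JSON. play_rows: Moves the arm, as the interface text tells. Its arguments: {"type":"object","properties":{"plan":{"type":"array"},"grip_force":{"type":"number"}},"required":["plan"]}

```bash
mkdir -p pics; ls
cat > h.py <<'E'
import numpy as np, cv2
from rig import sense, optics, ctrl
from scipy.spatial.transform import Rotation as R
def cap(n,f):
    c=optics.capture(n); cv2.imwrite('pics/%s.png'%f,c['img']); 
    np.savez('pics/%s.npz'%f,**{k:np.array(v) for k,v in c.items() if k!='img'}); return c
def ld(f): return dict(np.load('pics/%s.npz'%f,allow_pickle=True))
def ray(c,u,v):
    T=np.array(c['world_to_cam']); d=np.array([(u-c['cx'])/c['fx'],-(v-c['cy'])/c['fy'],-1.])
    return -T[:3,:3].T@T[:3,3], T[:3,:3].T@d
def atz(c,u,v,z):
    o,d=ray(c,u,v); return o+d*(z-o[2])/d[2]
def proj(c,p):
    T=np.array(c['world_to_cam']); q=T[:3,:3]@np.array(p)+T[:3,3]
    return np.array([c['cx']+c['fx']*q[0]/-q[2], c['cy']+c['fy']*-q[1]/-q[2]])
E
python3 - <<'E'
from h import *
a=cap('top','t0');b=cap('side','s0');
for c in (a,b): print({k:v for k,v in c.items() if k!='img'})
print(sense())
E
```

```text
pics
{'fx': 391.9123436623752, 'fy': 391.9123436623752, 'cx': 282.58022857219595, 'cy': 204.5642991975287, 'world_to_cam': array([[-2.25027005e-02, -9.99730817e-01,  5.64994189e-03,
         9.28250023e+00],
       [ 9.73664805e-01, -2.06328292e-02,  2.27048747e-01,
        -6.10588047e+02],
       [-2.26871055e-01,  1.06103595e-02,  9.73867006e-01,
        -1.18263788e+03],
       [ 0.00000000e+00,  0.00000000e+00,  0.00000000e+00,
         1.00000000e+00]])}
{'fx': 398.5748347923882, 'fy': 398.5748347923882, 'cx': 273.96765133975805, 'cy': 211.11518404374934, 'world_to_cam': array([[ 7.31747609e-01, -6.81523635e-01, -8.42451610e-03,
        -4.40539113e+02],
       [ 3.47067117e-01,  3.61949012e-01,  8.65180518e-01,
        -2.76642647e+02],
       [-5.86591726e-01, -6.36017648e-01,  5.01389767e-01,
        -9.79693936e+02],
       [ 0.00000000e+00,  0.00000000e+00,  0.00000000e+00,
         1.00000000e+00]])}
{'time_s': 0.1, 'joints': array([ 9.92625128e-01,  3.13379673e-01,  1.49834057e+00,  5.68654078e-06,
        1.33097441e+00, -2.23397630e-01]), 'dq': array([-1.08630093e-03, -7.61674800e-04, -8.25710283e-04, -1.05264961e-03,
       -1.44983972e-04,  2.68202903e-05]), 'tau': array([ 2.19682741e-03, -4.12899828e+01, -2.60138118e+01, -1.90296187e-04,
        3.10830786e-03, -1.95330250e-05]), 'eef_pos': array([182.24856072, 492.09760095, 209.60739791]), 'ee_rot': array([-2.17508466e-04,  1.76458609e-01,  9.84307907e-01, -5.06254612e-04]), 'force': array([ 0.38206327, -0.27259147, -0.30869249]), 'wrist_torque': array([-0.00834593, -0.04861203,  0.07705767]), 'grip_width': 0.9983588711397408}
```

View pics/t0.png

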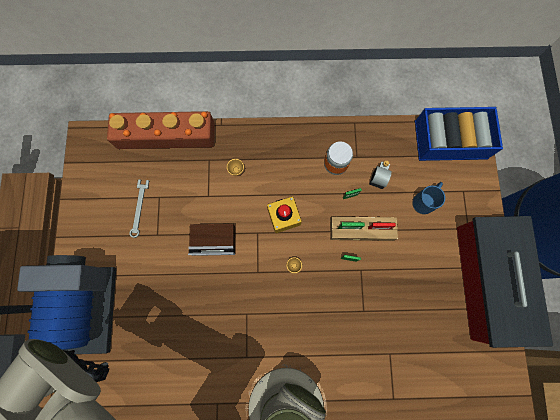

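View pics/s0.png

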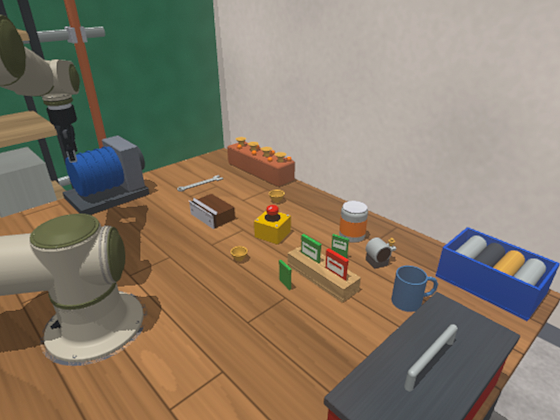

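The top view shows the stop head at (285,212), the ledge at about (212,240) with the lip facing the robot, and the rack at (364,228) with green in the left slot at (351,225). Decoy green holders stand outside the rack. I'll enlarge the crops.

Run:
```python
from h import *
i=cv2.imread('pics/t0.png'); c=ld('t0')
A=cv2.resize(i[190:270,180:310],None,fx=6,fy=6,interpolation=cv2.INTER_CUBIC)[:300*2]
x=cv2.resize(i[210:265,180:245],None,fx=6,fy=6,interpolation=cv2.INTER_CUBIC)
y=cv2.resize(i[195:250,262:322],None,fx=6,fy=6,interpolation=cv2.INTER_CUBIC)
z=cv2.resize(i[208:248,325:405],None,fx=6,fy=6,interpolation=cv2.INTER_CUBIC)
out=np.zeros((580,760,3),np.uint8); out[:330,:390]=x; out[:330,395:755]=y; out[335:575,:480]=z
cv2.imwrite('pics/crop.png',out)
print(atz(c,285,212,105),atz(c,212,248,50),atz(c,364,228,47))
hsv=cv2.cvtColor(i,cv2.COLOR_BGR2HSV)
for n,lo,hi,r in [('yel',(22,120,100),(35,255,255),(195,235,262,306)),('red',(0,150,80),(8,255,255),(195,230,270,300)),('green',(50,100,40),(80,255,255),(215,235,325,375))]:
    m=cv2.inRange(hsv,lo,hi)[r[0]:r[1],r[2]:r[3]]
    p=np.argwhere(m>0)[:,::-1]+[r[2],r[0]]
    print(n,len(p),cv2.minAreaRect(p.astype(np.float32)),p.mean(0))
```

```text
[578.77942727 -10.63321325 105.        ] [478.97689875 222.20599672  50.        ] [ 533.11791656 -264.41360972   47.        ]
yel 515 ((284.050048828125, 214.14999389648438), (29.409183502197266, 27.195587158203125), 71.56504821777344) [283.54951456 213.36699029]
red 100 ((284.0, 210.5), (12.0, 11.0), 0.0) [283.74 210.57]
green 139 ((351.0, 225.0), (6.0, 26.0), 90.0) [351.25899281 224.75539568]
```

View pics/crop.png

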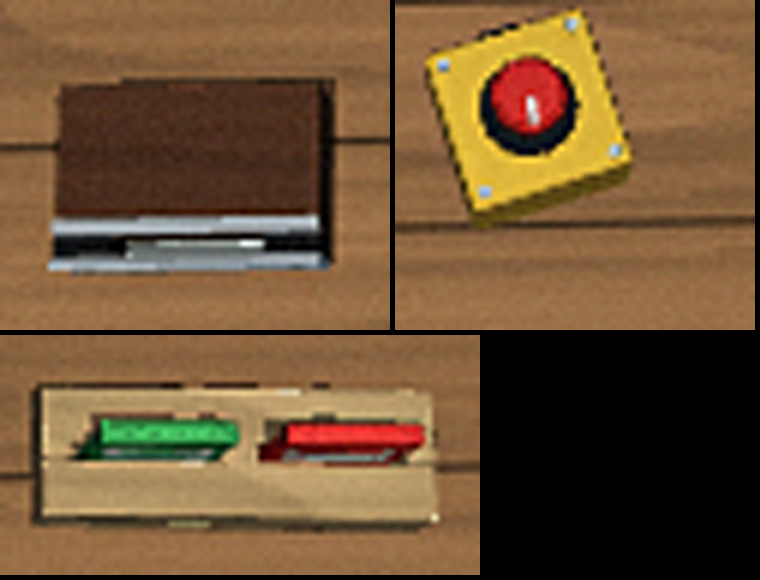

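The ledge is nearly axis-aligned, with its gap along world y. The button is near (579,-11) and the rack near (533,-264). I'll move over the ledge first for a close look on the way.

Request:
play_rows([
  [24, -28, 6, 0, 0, 0, 1],
  [24, -28, 6, 0, 0, 0, 1],
  [24, -28, 6, 0, 0, 0, 1],
  [24, -28, 6, 0, 0, 0, 1],
  [24, -28, 6, 0, 0, 0, 1],
])

```text
time_s: 0.52
eef_pos: [300.3, 349.2, 237.3]
ee_rot: [-0.003, 0.171, 0.985, -0.003]
force: [0.5, 0.9, 0.5]
grip_width: 1.002
```

Request:
play_rows([
  [24, -28, 6, 0, 0, 0, 1],
  [24, -28, 6, 0, 0, 0, 1],
  [24, -28, 6, 0, 0, 0, 1],
  [24, -28, 6, 0, 0, 0, 1],
  [0, 0, 0, 0, 0, 0, 1],
])

```text
time_s: 0.93
eef_pos: [402.3, 226.5, 262.4]
ee_rot: [-0.002, 0.173, 0.985, -0.003]
force: [-0.1, 0.1, -0.5]
grip_width: 1.0
```

Run:
```python
from h import *
c=cap('wrist','w1'); print({k:v for k,v in c.items() if k!='img'}); s=sense(); print(s['eef_pos'],s['ee_rot'],s['time_s'])
print(-c['world_to_cam'][:3,:3].T@c['world_to_cam'][:3,3])
```

```text
{'fx': 290.40571102666837, 'fy': 290.40571102666837, 'cx': 276.1175473748809, 'cy': 212.75979455705448, 'world_to_cam': array([[ 3.40887788e-01,  9.40077992e-01, -6.99183158e-03,
        -3.48172979e+02],
       [-9.03841147e-01,  3.25683872e-01, -2.77490893e-01,
         3.40306493e+02],
       [-2.58585955e-01,  1.00912762e-01,  9.60702825e-01,
        -3.47295204e+02],
       [ 0.00000000e+00,  0.00000000e+00,  0.00000000e+00,
         1.00000000e+00]])}
[400.68682221 228.24304891 261.94391977] [-0.00311042  0.17284624  0.98493853 -0.00325453] 0.9833
[336.46526627 251.52393691 425.64506948]
```

View pics/w1.png

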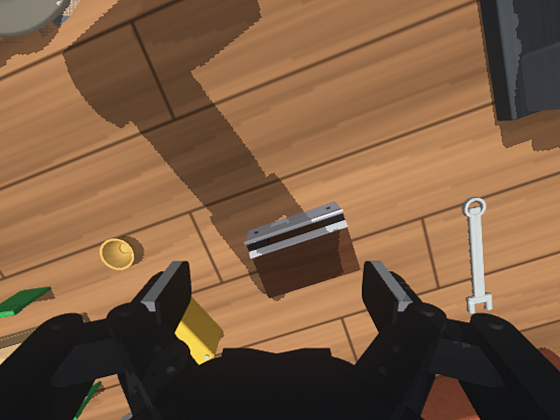

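The wrist camera sees the ledge with its lip at (245–345, 205–260). I'll enlarge it to pick corners.

Run:
```python
from h import *
i=cv2.imread('pics/w1.png'); cv2.imwrite('pics/w1c.png',cv2.resize(i[195:305,235:365],None,fx=5,fy=5,interpolation=cv2.INTER_CUBIC))
```

```text
(no output)
```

View pics/w1c.png

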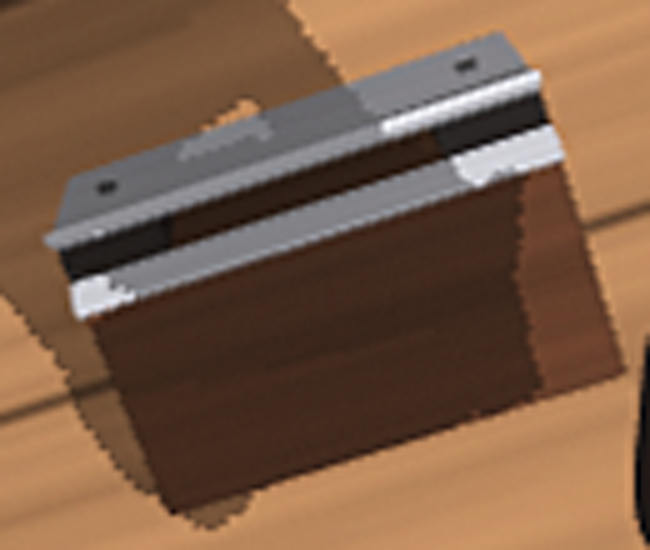

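Run:
```python
from h import *
c=ld('w1'); f=lambda x,y,z: atz(c,235+(x+.5)/5-.5,195+(y+.5)/5-.5,z).round(1)
for n,x,y,z in [('FL',46,237,58),('FR',538,70,58),('BL',80,320,58),('BR',565,160,58),('ML',70,285,50),('MR',555,125,50),('SL',175,513,50),('SR',625,370,50),('lipbL',60,248,50),('lipbR',545,92,50)]: print(n,f(x,y,z))
```

```text
FL [459.4 157.5  58. ]
FR [459.4 296.3  58. ]
BL [485.4 157.3  58. ]
BR [485.8 296.1  58. ]
ML [477.8 156.5  50. ]
MR [478.5 297.2  50. ]
SL [555.8 159.   50. ]
SR [555.6 295.6  50. ]
lipbL [466.4 157.9  50. ]
lipbR [468.6 297.3  50. ]
```

Gap centre is about (472, 227), yaw about 0. Next I'll look at the button and rack from close.

Request:
play_rows([
  [10, -34, 0, 0, 0, 0, 1],
  [10, -34, 0, 0, 0, 0, 1],
  [10, -34, 0, 0, 0, 0, 1],
  [10, -34, 0, 0, 0, 0, 1],
  [10, -34, 0, 0, 0, 0, 1],
])

```text
time_s: 1.4
eef_pos: [447.8, 59.9, 260.5]
ee_rot: [-0.005, 0.166, 0.986, -0.002]
force: [1.1, -0.3, 0.2]
grip_width: 1.003
```

Request:
play_rows([
  [8, -34, 0, 0, 0, 0, 1],
  [8, -34, 0, 0, 0, 0, 1],
  [8, -34, 0, 0, 0, 0, 1],
  [8, -34, 0, 0, 0, 0, 1],
  [0, 0, 0, 0, 0, 0, 1],
])

```text
time_s: 1.82
eef_pos: [479.8, -82.3, 258.4]
ee_rot: [-0.007, 0.166, 0.986, -0.002]
force: [0.4, 0.1, 0.3]
grip_width: 0.997
```

Run:
```python
from h import *
c=cap('wrist','w2'); s=sense(); print(s['eef_pos'],s['ee_rot'],s['time_s'])
i=c['img']; hsv=cv2.cvtColor(i,cv2.COLOR_BGR2HSV)
cv2.imwrite('pics/w2v.png',cv2.resize(i[40:420],(800,543),interpolation=cv2.INTER_CUBIC))
```

```text
[479.34465498 -80.06240278 258.3777297 ] [-0.00717176  0.16530137  0.98621636 -0.0011462 ] 1.8667
```

View pics/w2v.png

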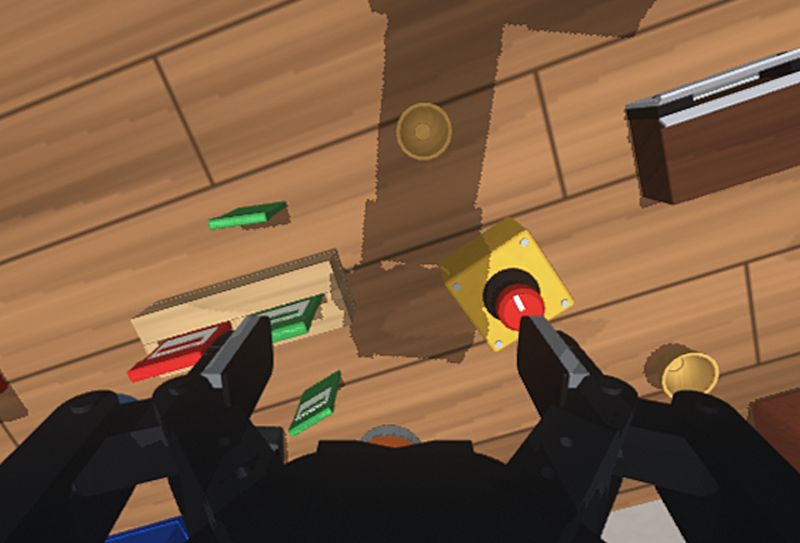

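Run:
```python
from h import *
c=ld('w2'); f=lambda x,y,z: atz(c,x*.7,40+y*.69982,z).round(1)
for x,y in [(524,242),(457,287),(567,303),(498,345)]: print('scr',f(x,y,65))
print('scr mean',np.mean([f(x,y,65) for x,y in [(524,242),(457,287),(567,303),(498,345)]],0))
print('head',f(521,308,105),f(519,303,105), 'pointer', f(517,295,105),f(523,310,105))
print('rack', f(132,320,47),f(334,250,47),f(352,296,47))
# green bead top centre
print('green top', f(252,343,107), f(325,318,107), f(316,296,107))
i=cv2.imread('pics/t0.png');t=ld('t0'); 
# top view: rack corners from crop (offset 325,208; y0 335)
g=lambda X,Y,z:atz(t,325+X/6-.4,208+(Y-335)/6-.4,z).round(1)
for p in [(42,388),(433,392),(437,520),(38,518)]: print('rackT',g(*p,47))
for p in [(103,422),(238,424),(235,445),(100,447)]: print('greenT',g(*p,107))
h=lambda X,Y,z:atz(t,262+(X-395)/6-.4,195+Y/6-.4,z).round(1)
for p in [(428,62),(580,12),(632,158),(474,213)]: print('boxT',h(*p,65))
print('headT',h(528,94,105))
```

```text
scr [541.6  17.1  65. ]
scr [563.2 -51.6  65. ]
scr [611.4  40.2  65. ]
scr [632.6 -31.6  65. ]
scr mean [587.2    -6.475  65.   ]
head [581.5  -7.8 105. ] [576.6  -8.2 105. ] pointer [569.2  -8.  105. ] [583.8  -6.7 105. ]
rack [ 499.6 -365.6   47. ] [ 497.5 -149.9   47. ] [ 546.5 -150.3   47. ]
green top [ 537.9 -230.7  107. ] [ 536.5 -163.8  107. ] [ 515.9 -163.5  107. ]
rackT [ 573.2 -162.1   47. ]
rackT [ 566.5 -373.1   47. ]
rackT [ 497.1 -369.1   47. ]
rackT [ 502.7 -156.3   47. ]
greenT [ 542.9 -184.1  107. ]
greenT [ 540.4 -253.2  107. ]
greenT [ 529.6 -250.9  107. ]
greenT [ 530.  -181.9  107. ]
boxT [611.7  45.6  65. ]
boxT [637.6 -36.5  65. ]
boxT [557.2 -61.8  65. ]
boxT [529.5  22.4  65. ]
headT [584.3  -6.9 105. ]
```

Button at about (584, -7) with both views agreeing. Closing the fingers, moving over it, and pressing.

Request:
play_rows([
  [22, 15, -22, 0, 0, 0, -1],
  [22, 15, -22, 0, 0, 0, -1],
  [21, 15, -22, 0, 0, 0, -1],
  [21, 15, -22, 0, 0, 0, -1],
  [20, 13, -20, 0, 0, 0, -1],
], grip_force=30)

```text
time_s: 2.28
eef_pos: [587.5, 1.0, 150.6]
ee_rot: [-0.003, 0.165, 0.986, -0.001]
force: [-0.1, -1.1, -0.0]
grip_width: 0.297
```

Request:
play_rows([
  [0, 0, 0, 0, 0, 0, -1],
  [0, 0, 0, 0, 0, 0, -1],
])

```text
time_s: 2.45
eef_pos: [586.9, 7.8, 144.9]
ee_rot: [-0.008, 0.162, 0.987, -0.001]
force: [0.5, 0.1, 0.9]
grip_width: 0.007
```

Run:
```python
from h import *
s=sense(); print(s['eef_pos'],s['ee_rot'],s['force'],s['grip_width'],s['joints'])
print(R.from_quat(s['ee_rot'],scalar_first=True).as_matrix().round(4))
```

```text
[586.88103033   7.82312908 144.87620122] [-7.71839562e-03  1.62040892e-01  9.86753591e-01 -7.25877790e-04] [0.45231408 0.12528203 0.89129782] 0.007223157249039169 [-0.18527504  0.51158867  1.380861   -0.00188659  1.26454387 -1.4299618 ]
[[-0.9474  0.3198 -0.0155]
 [ 0.3198  0.9475  0.0011]
 [ 0.015  -0.0039 -0.9999]]
```

Request:
play_rows([
  [-3, -15, -18, 0, -0.015, 0, -1],
  [0, 0, -12, 0, 0, 0, -1],
  [0, 0, -4, 0, 0, 0, -1],
  [0, 0, 0, 0, 0, 0, -1],
])

```text
time_s: 2.78
eef_pos: [582.4, -3.9, 113.0]
ee_rot: [0.001, 0.16, 0.987, 0.001]
force: [0.2, 0.1, 0.4]
grip_width: -0.001
```

Request:
play_rows([
  [1, -3, -5, 0, 0, 0, -1],
  [0, 0, -5, 0, 0, 0, -1],
  [0, 0, -3, 0, 0, 0, -1],
  [0, 0, -1, 0, 0, 0, -1],
])

```text
time_s: 3.12
eef_pos: [584.2, -6.9, 101.7]
ee_rot: [0.004, 0.159, 0.987, 0.001]
force: [0.3, -0.1, -0.1]
grip_width: 0.003
```

Request:
play_rows([
  [0, 0, -3, 0, 0, 0, -1],
  [0, 0, -2, 0, 0, 0, -1],
  [0, 0, -1, 0, 0, 0, -1],
])

```text
time_s: 3.37
eef_pos: [584.5, -6.9, 95.6]
ee_rot: [0.004, 0.159, 0.987, 0.001]
force: [-0.7, -0.6, -0.3]
grip_width: -0.001
```

Run:
```python
from h import *
s=sense(); print(s['eef_pos'],s['force'],s['tau'])
c=cap('side','s1'); p=proj(c,(584,-7,90)).astype(int); print(p)
i=c['img']; a=cv2.resize(i[p[1]-45:p[1]+35,p[0]-50:p[0]+50],None,fx=4,fy=4,interpolation=cv2.INTER_CUBIC)
t=cap('top','t1')['img']; b=cv2.resize(t[175:255,235:335],None,fx=4,fy=4,interpolation=cv2.INTER_CUBIC)
cv2.imwrite('pics/s1c.png',np.hstack([a,b]))
```

```text
[584.48504628  -6.86043317  95.64658556] [-0.6668694  -0.57006785 -0.29911584] [-4.58283044e-03 -4.94248080e+01 -2.37244588e+01  3.59164682e-03
 -1.51653320e-02 -7.64730521e-05]
[271 210]
```

View pics/s1c.png

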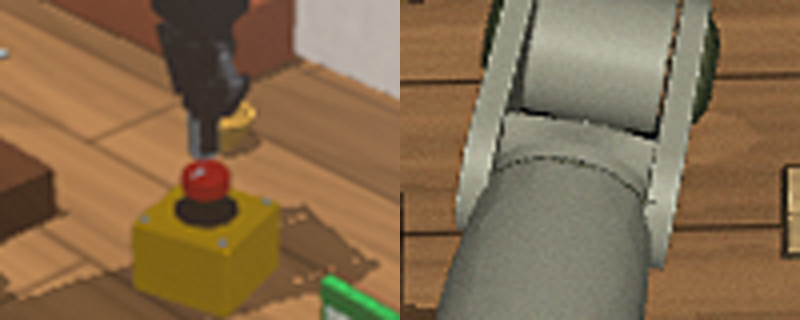

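Run:
```python
from h import *
for f in ('s0','s1'):
    i=cv2.imread('pics/%s.png'%f); hsv=cv2.cvtColor(i,cv2.COLOR_BGR2HSV)
    m=(cv2.inRange(hsv,(0,150,60),(6,255,255))|cv2.inRange(hsv,(174,150,60),(180,255,255)))[185:225,255:290]
    p=np.argwhere(m>0)[:,::-1]+[255,185]; print(f,len(p),p.min(0),p.max(0),p.mean(0))
c=ld('s1')
for z in (105,97): print([proj(c,(584+20*np.cos(a),-7+20*np.sin(a),z)).round(1) for a in np.arange(4)*np.pi/2], proj(c,(584,-7,z)))
print([proj(c,(584,-7,z)) for z in (85,77)])
```

```text
s0 93 [266 205] [277 214] [272.04301075 209.72043011]
s1 93 [267 205] [277 215] [272.12903226 209.86021505]
[array([275.6, 204.5]), array([266.8, 204.4]), array([266.4, 208.8]), array([275.3, 208.9])] [271.03388825 206.59286149]
[array([275.6, 206.6]), array([266.9, 206.6]), array([266.4, 211. ]), array([275.4, 211.1])] [271.06432536 208.78077851]
[array([271.10962201, 212.03684621]), array([271.13958305, 214.19054161])]
```

The red blob in the side view hasn't moved, so the button isn't pressed and the tips seem to end about 10 mm above where I expected. Checking with the wrist view.

Run:
```python
from h import *
c=cap('wrist','w3'); i=c['img']
for p in [(584,-7,105),(584.5,-6.9,95.6)]: print(proj(c,p))
cv2.imwrite('pics/w3c.png',cv2.resize(i[200:400,140:410],None,fx=2.9,fy=2.9,interpolation=cv2.INTER_CUBIC))
```

```text
[275.90700293 255.73135299]
[276.28530637 249.73828595]
```

View pics/w3c.png

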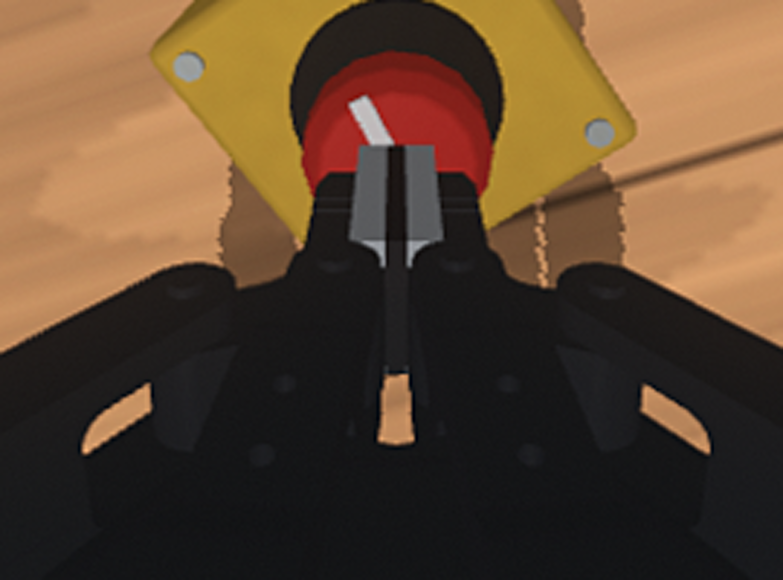

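The tips sit over the centre of the head, with only the height uncertain. I'll continue down in small steps.

Request:
play_rows([
  [0, 0, -2, 0, 0, 0, -1],
  [0, 0, -2, 0, 0, 0, -1],
  [0, 0, 0, 0, 0, 0, -1],
])

```text
time_s: 3.77
eef_pos: [584.7, -6.9, 91.7]
ee_rot: [0.005, 0.159, 0.987, 0.001]
force: [0.3, 0.6, -0.7]
grip_width: -0.002
```

Request:
play_rows([
  [0, 0, -2, 0, 0, 0, -1],
  [0, 0, -2, 0, 0, 0, -1],
  [0, 0, 0, 0, 0, 0, -1],
])

```text
time_s: 4.02
eef_pos: [584.7, -6.9, 87.3]
ee_rot: [0.005, 0.159, 0.987, 0.001]
force: [0.0, 0.8, 0.5]
grip_width: 0.001
```

Run:
```python
from h import *
c=cap('side','s2')
for f in ('s0','s1','s2'):
    i=cv2.imread('pics/%s.png'%f); hsv=cv2.cvtColor(i,cv2.COLOR_BGR2HSV)
    m=(cv2.inRange(hsv,(0,150,60),(6,255,255))|cv2.inRange(hsv,(174,150,60),(180,255,255)))[185:225,255:290]
    p=np.argwhere(m>0)[:,::-1]+[255,185]; print(f,len(p),p.min(0),p.max(0),p.mean(0))
    print(i[198:212,270:275].max(2))
s=sense(); print(s['force'],s['tau'],s['joints'])
```

```text
s0 93 [266 205] [277 214] [272.04301075 209.72043011]
[[146 120 117 118 120]
 [165 135 115 121 122]
 [161 127 108 116 120]
 [153 116 103 112 115]
 [172 153 117 104 109]
 [166 166 147 127 132]
 [180 182 184 185 180]
 [209 213 219 219 210]
 [225 226 224 222 224]
 [222 212 216 221 221]
 [207 190 206 222 224]
 [208 219 217 216 223]
 [211 213 214 209 201]
 [185 190 190 185 176]]
s1 93 [267 205] [277 215] [272.12903226 209.86021505]
[[ 91  56  55  56  50]
 [ 94  62  55  55  51]
 [ 96  63  55  56  52]
 [ 89  56  55  55  50]
 [ 89  58  51  50  48]
 [ 97  66  61  74  88]
 [111  99 104 121 142]
 [139 135 139 148 154]
 [145 149 146 144 143]
 [149 148 145 145 144]
 [150 142 142 143 145]
 [146 143 145 145 149]
 [143 146 150 151 150]
 [137 139 142 142 140]]
s2 80 [267 206] [277 215] [272.1375 210.5375]
[[ 93  57  54  55  50]
 [ 90  56  56  56  51]
 [ 90  56  56  56  52]
 [ 92  60  55  56  51]
 [ 96  65  54  57  53]
 [ 96  64  54  56  51]
 [ 94  64  51  53  47]
 [ 92  62  54  58  70]
 [ 98  89  94 102 116]
 [133 127 136 141 145]
 [153 146 145 146 146]
 [146 143 145 145 148]
 [142 146 150 151 148]
 [137 140 141 142 141]]
[ 0.93769257 -0.25663552 -0.20926979] [-4.81949774e-04 -4.94357228e+01 -2.34190714e+01  3.64473002e-03
 -5.57415595e-02 -5.38964116e-05] [-0.21277392  0.55416482  1.47414452  0.00170411  1.10375491 -1.46407978]
```

Both cameras now say the real tip height is about 20 mm above the reported TCP z. I'll keep descending until force appears.

Request:
play_rows([
  [0, 0, -2, 0, 0, 0, -1],
  [0, 0, -2, 0, 0, 0, -1],
  [0, 0, 0, 0, 0, 0, -1],
])

```text
time_s: 4.32
eef_pos: [585.0, -7.0, 83.5]
ee_rot: [0.005, 0.159, 0.987, 0.0]
force: [-0.6, 0.1, 2.8]
grip_width: 0.0
```

Contact at TCP z 83.5, so the offset is about 21 mm. Pressing on.

Request:
play_rows([
  [0, 0, -3, 0, 0, 0, -1],
  [0, 0, -3, 0, 0, 0, -1],
  [0, 0, -1, 0, 0, 0, -1],
  [0, 0, 0, 0, 0, 0, -1],
])

```text
time_s: 4.65
eef_pos: [585.1, -7.0, 77.1]
ee_rot: [0.006, 0.159, 0.987, 0.0]
force: [-2.1, 0.3, 6.1]
grip_width: -0.002
```

Request:
play_rows([
  [0, 0, -2, 0, 0, 0, -1],
  [0, 0, -1, 0, 0, 0, -1],
  [0, 0, 0, 0, 0, 0, -1],
])

```text
time_s: 4.9
eef_pos: [585.2, -7.0, 76.3]
ee_rot: [0.006, 0.159, 0.987, 0.0]
force: [-3.8, 0.6, 5.8]
grip_width: 0.002
```

Request:
play_rows([
  [0, 0, -2, 0, 0, 0, -1],
  [0, 0, -2, 0, 0, 0, -1],
  [0, 0, 0, 0, 0, 0, -1],
])

```text
time_s: 5.15
eef_pos: [585.4, -7.0, 76.5]
ee_rot: [0.007, 0.159, 0.987, -0.0]
force: [-3.9, -0.2, 6.4]
grip_width: 0.003
```

Request:
play_rows([
  [0, 0, -5, 0, 0, 0, -1],
])

```text
time_s: 5.23
eef_pos: [586.4, -7.2, 74.9]
ee_rot: [0.009, 0.159, 0.987, -0.0]
force: [-21.4, 2.8, 63.8]
grip_width: -0.001
```

Request:
play_rows([
  [0, 0, -5, 0, 0, 0, -1],
])

```text
time_s: 5.32
eef_pos: [586.8, -7.2, 74.9]
ee_rot: [0.01, 0.158, 0.987, -0.001]
force: [-26.2, 2.7, 59.4]
grip_width: 0.002
```

The force jump to 63 N confirms the end stop, so the button is fully pressed. Lifting and opening now.

Request:
play_rows([
  [-1, 0, 12, 0, 0, 0, -1],
  [-1, 0, 25, 0, -0.01, 0, 1],
  [0, 0, 0, 0, -0.005, 0, 1],
  [0, 0, 0, 0, 0, 0, 1],
  [0, 0, 0, 0, 0, 0, 1],
])

```text
time_s: 5.73
eef_pos: [585.8, -7.3, 115.9]
ee_rot: [0.02, 0.158, 0.987, 0.0]
force: [-0.1, -0.8, 0.3]
grip_width: 0.56
```

Request:
play_rows([
  [0, 0, 0, 0, 0, 0, 1],
  [0, 0, 0, 0, 0, 0, 1],
])

```text
time_s: 5.9
eef_pos: [585.3, -7.2, 114.3]
ee_rot: [0.019, 0.158, 0.987, 0.0]
force: [-0.5, -0.6, -0.3]
grip_width: 0.851
```

Run:
```python
from h import *
s=sense(); print(s['eef_pos'],s['force'],s['grip_width'],R.from_quat(s['ee_rot'],scalar_first=True).as_matrix().round(4))
```

```text
[585.31277449  -7.18640728 114.28572857] [-0.54625342 -0.60120838 -0.27498988] 0.851251999809072 [[-0.9492  0.3125  0.0378]
 [ 0.3125  0.9499 -0.0051]
 [-0.0375  0.0069 -0.9993]]
```

Request:
play_rows([
  [0, 0, -15, 0.005, 0.037, 0, 1],
  [0, 0, -15, 0, 0, 0, 1],
  [0, 0, -12, 0, 0, 0, 1],
  [0, 0, -5, 0, 0, 0, 1],
  [0, 0, 0, 0, 0, 0, 1],
])

```text
time_s: 6.32
eef_pos: [584.4, -7.0, 62.4]
ee_rot: [-0.002, 0.158, 0.987, 0.0]
force: [0.2, 0.1, -0.4]
grip_width: 1.004
```

Run:
```python
from h import *
s=sense(); print(s['eef_pos'],s['force'],s['grip_width'],R.from_quat(s['ee_rot'],scalar_first=True).as_matrix().round(4)[:,2])
```

```text
[584.35156456  -6.99536579  62.42639689] [ 0.20244845  0.05094596 -0.42214101] 1.003597145740405 [-4.5e-03  9.0e-04 -1.0e+00]
```

Closing on the head.

Request:
play_rows([
  [0, 0, 0, 0, 0, 0, -1],
  [0, 0, 0, 0, 0, 0, -1],
  [0, 0, 0, 0, 0, 0, -1],
  [0, 0, 0, 0, 0, 0, -1],
  [0, 0, 0, 0, 0, 0, -1],
], grip_force=25)

```text
time_s: 6.73
eef_pos: [584.8, -6.8, 63.8]
ee_rot: [-0.002, 0.158, 0.987, 0.0]
force: [0.8, 1.4, -4.4]
grip_width: 0.452
```

Request:
play_rows([
  [0, 0, 0, 0, 0, 0, -1],
  [0, 0, 0, 0, 0, 0, -1],
])

```text
time_s: 6.9
eef_pos: [584.8, -6.8, 63.7]
ee_rot: [-0.001, 0.158, 0.987, 0.0]
force: [0.2, 0.5, -2.7]
grip_width: 0.454
```

Gripped at 0.454 opening (39 mm). Turning clockwise.

Request:
play_rows([
  [0, 0, 0, 0, 0, -0.12, -1],
  [0, 0, 0, 0, 0, -0.12, -1],
  [0, 0, 0, 0, 0, -0.12, -1],
  [0, 0, 0, 0, 0, -0.12, -1],
])

```text
time_s: 7.23
eef_pos: [585.0, -6.4, 63.7]
ee_rot: [-0.001, 0.396, 0.918, 0.001]
force: [1.2, 1.5, -2.7]
grip_width: 0.456
```

Run:
```python
from h import *
s=sense(); m=R.from_quat(s['ee_rot'],scalar_first=True).as_matrix(); print(s['eef_pos'],s['force'],s['wrist_torque'],s['grip_width'],m[:,2].round(4),np.arctan2(m[1,1],m[0,1]))
```

```text
[584.9976962   -6.38663947  63.71201968] [ 1.16244409  1.52616588 -2.70454192] [ 0.05848107 -0.09250451  0.05724112] 0.4559939891041186 [-0.0012  0.0024 -1.    ] 0.7575532947257642
```

Request:
play_rows([
  [0, 0, 0, 0, 0, -0.11, -1],
  [0, 0, 0, 0, 0, -0.1, -1],
  [0, 0, 0, 0, 0, -0.06, -1],
  [0, 0, 0, 0, 0, 0, -1],
])

```text
time_s: 7.57
eef_pos: [585.3, -6.2, 63.7]
ee_rot: [-0.001, 0.523, 0.852, 0.001]
force: [0.7, 0.6, -2.1]
grip_width: 0.456
```

Run:
```python
from h import *
s=sense(); m=R.from_quat(s['ee_rot'],scalar_first=True).as_matrix(); print(s['eef_pos'],s['force'],s['wrist_torque'],s['grip_width'],m[:,2].round(4),np.arctan2(m[1,1],m[0,1]))
```

```text
[585.25055297  -6.20937974  63.70122237] [ 0.6855194   0.61973346 -2.14144667] [ 0.04885665 -0.03524201  0.53502893] 0.45591052975465657 [ 2.0e-04  2.4e-03 -1.0e+00] 0.46918893283264795
```

Request:
play_rows([
  [0, 0, 0, 0, 0, -0.06, -1],
  [0, 0, 0, 0, 0, -0.06, -1],
  [0, 0, 0, 0, 0, 0, -1],
])

```text
time_s: 7.82
eef_pos: [585.0, -5.1, 63.8]
ee_rot: [-0.001, 0.572, 0.82, 0.001]
force: [-0.4, 2.3, -1.7]
grip_width: 0.456
```

Run:
```python
from h import *
s=sense(); m=R.from_quat(s['ee_rot'],scalar_first=True).as_matrix(); print(s['force'],s['wrist_torque'],s['grip_width'],m[:,2].round(4),np.arctan2(m[1,1],m[0,1]))
```

```text
[-0.43783303  2.32574635 -1.74054853] [0.36166863 0.04221834 0.18214105] 0.4557116366511531 [-1.0e-04  3.3e-03 -1.0e+00] 0.3533321971234896
```

The head turned about 0.8–0.9 rad before slipping at the stop. Releasing, lifting, and moving toward the rack, then I'll check the pointer and holder from close by.

Request:
play_rows([
  [0, 0, 0, 0, 0, 0, 1],
  [0, 0, 0, 0, 0, 0, 1],
  [0, 0, 0, 0, 0, 0, 1],
  [0, 0, 0, 0, 0, 0, 1],
  [0, 0, 20, 0, 0, 0, 1],
])

```text
time_s: 8.23
eef_pos: [583.7, -5.5, 81.7]
ee_rot: [-0.003, 0.569, 0.822, 0.0]
force: [0.9, 0.2, -0.9]
grip_width: 0.998
```

Request:
play_rows([
  [0, 0, 35, 0, 0, 0, 1],
  [0, 0, 35, 0, 0, -0.1, 1],
  [-10, -20, 35, 0, 0, -0.12, 1],
  [-20, -30, 20, 0, 0, -0.12, 1],
  [-18, -30, 0, 0, 0, 0, 1],
])

```text
time_s: 8.65
eef_pos: [535.7, -83.9, 214.0]
ee_rot: [-0.002, 0.702, 0.712, 0.002]
force: [1.2, -0.8, -0.5]
grip_width: 1.002
```

Request:
play_rows([
  [0, -10, 0, 0, 0, 0, 1],
  [0, 0, 0, 0, 0, 0, 1],
])

```text
time_s: 8.82
eef_pos: [534.1, -98.9, 216.5]
ee_rot: [0.001, 0.704, 0.71, 0.003]
force: [0.1, 0.6, -0.6]
grip_width: 1.001
```

Run:
```python
from h import *
c=cap('wrist','w4'); s=sense(); m=R.from_quat(s['ee_rot'],scalar_first=True).as_matrix(); print(s['eef_pos'],m.round(4))
i=c['img']; cv2.imwrite('pics/w4v.png',cv2.resize(i,(800,600),interpolation=cv2.INTER_CUBIC))
```

```text
[534.11328076 -98.02772841 216.19537888] [[-0.0097  0.9999  0.0039]
 [ 0.9999  0.0097  0.003 ]
 [ 0.003   0.0039 -1.    ]]
```

View pics/w4v.png

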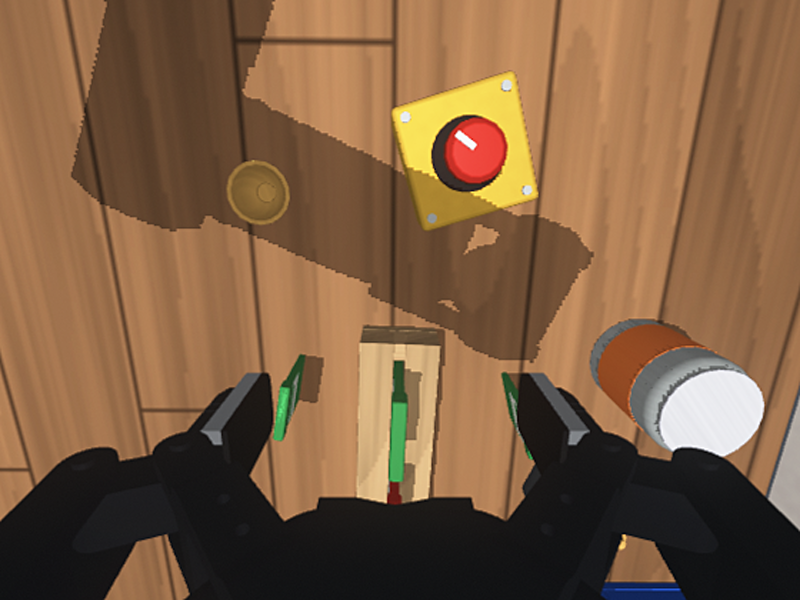

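The holder's bead is centred at (399,443), the pointer has clearly turned clockwise, and there are decoys on both sides at (290,400) and (515,415).

Run:
```python
from h import *
c=ld('w4'); f=lambda x,y,z: atz(c,x*.7,y*.7,z).round(1)
print('bead',f(392,403,107),f(406,403,107),f(391,482,107),f(405,482,107))
print('rack',f(357,343,47),f(442,345,47),f(357,498,47),f(431,498,47))
print('slot ends near', f(398,361,47))
print('decoy', f(304,355,75),f(279,440,75),f(303,357,0),f(322,360,0)); print('decoyR',f(503,374,75),f(530,455,75))
a,b=f(455,133,105),f(477,150,105); print('pt',a,b,np.degrees(np.arctan2(*(a-b)[:2][::-1])))
d=ld('w2'); g=lambda x,y,z: atz(d,x*.7,40+y*.69982,z)
a,b=g(515,290,105),g(524,312,105); print(np.degrees(np.arctan2(*(a-b)[:2][::-1])))
d=ld('w3'); g=lambda x,y,z: atz(d,140+x/2.9,200+y/2.9,z)
a,b=g(357,100,97),g(386,147,97); print('w3',np.degrees(np.arctan2(*(a-b)[:2][::-1])))
```

```text
bead [ 533.9 -182.9  107. ] [ 544.1 -182.8  107. ] [ 533.6 -251.9  107. ] [ 544.5 -251.8  107. ]
rack [ 503.6 -159.6   47. ] [ 576.6 -160.9   47. ] [ 501.1 -319.5   47. ] [ 572.5 -319.2   47. ]
slot ends near [ 539. -176.   47.]
decoy [ 464. -159.   75.] [ 439.  -236.5   75. ] [ 445.9 -193.3    0. ] [ 464.6 -196.4    0. ]
decoyR [ 623.1 -174.4   75. ] [ 652.5 -250.    75. ]
pt [571.3   2.3 105. ] [585.5  -7.5 105. ] 145.3888578154697
-174.3379841055699
w3 -168.91014152001307
```

Pointer moved 188°→145°, consistent with zero at 198° and the stop at 0.9 rad, so the reset is good. Bead centre (539,-217). Going to it.

Request:
play_rows([
  [1, -30, 0, 0, 0, 0, 1],
  [1, -35, 0, 0, 0, 0, 1],
  [1, -35, -20, 0, 0, 0, 1],
  [1, -14, -30, 0, 0, 0, 1],
  [0, 0, -10, 0, 0, 0, 1],
])

```text
time_s: 9.28
eef_pos: [541.4, -211.0, 154.7]
ee_rot: [0.002, 0.7, 0.714, 0.004]
force: [-0.9, 0.9, -0.6]
grip_width: 1.003
```

Request:
play_rows([
  [0, 0, 0, 0, 0, 0, 1],
])

```text
time_s: 9.37
eef_pos: [541.0, -209.9, 152.2]
ee_rot: [-0.001, 0.7, 0.714, 0.003]
force: [-1.2, 0.5, 0.4]
grip_width: 1.001
```

Run:
```python
from h import *
s=sense(); m=R.from_quat(s['ee_rot'],scalar_first=True).as_matrix(); print(s['eef_pos'],m.round(4))
```

```text
[ 541.01077788 -209.91132336  152.15699635] [[-0.0207  0.9998  0.0037]
 [ 0.9998  0.0207  0.0057]
 [ 0.0056  0.0038 -1.    ]]
```

Request:
play_rows([
  [-1, -5, -28, -0.006, 0.004, -0.015, 1],
  [-1, -3, -28, 0, 0, 0, 1],
  [0, 0, -20, 0, 0, 0, 1],
  [0, 0, -10, 0, 0, 0, 1],
  [0, 0, 0, 0, 0, 0, 1],
])

```text
time_s: 9.78
eef_pos: [542.7, -210.9, 66.5]
ee_rot: [0.001, 0.702, 0.712, 0.001]
force: [0.1, 0.7, -0.0]
grip_width: 1.001
```

Run:
```python
from h import *
s=sense(); m=R.from_quat(s['ee_rot'],scalar_first=True).as_matrix(); print(s['eef_pos'],m.round(4),s['force'])
```

```text
[ 542.71493483 -210.86455923   66.53279444] [[-0.0138  0.9999  0.0029]
 [ 0.9999  0.0138 -0.001 ]
 [-0.001   0.0029 -1.    ]] [ 0.10874993  0.71650867 -0.02118124]
```

Request:
play_rows([
  [-4, -6, -6, 0, 0, -0.01, 1],
  [0, 0, 0, 0, 0, 0, 1],
  [0, 0, 0, 0, 0, 0, 1],
])

```text
time_s: 10.03
eef_pos: [540.5, -216.0, 63.4]
ee_rot: [0.003, 0.705, 0.709, 0.001]
force: [-0.4, 0.3, 0.3]
grip_width: 1.0
```

Request:
play_rows([
  [-2, -1, -3, 0, 0, 0, 1],
  [-0.5, 0, -1, 0, 0, 0, 1],
  [0, 0, 0, 0, 0, 0, 1],
])

```text
time_s: 10.28
eef_pos: [538.8, -217.7, 61.7]
ee_rot: [0.005, 0.705, 0.709, 0.002]
force: [0.7, 0.2, -0.1]
grip_width: 0.998
```

Request:
play_rows([
  [0, 0, 0, 0, 0, 0, -1],
  [0, 0, 0, 0, 0, 0, -1],
  [0, 0, 0, 0, 0, 0, -1],
  [0, 0, 0, 0, 0, 0, -1],
  [0, 0, 0, 0, 0, 0, -1],
], grip_force=60)

```text
time_s: 10.7
eef_pos: [539.2, -218.1, 62.6]
ee_rot: [0.006, 0.705, 0.709, 0.002]
force: [0.1, 0.7, 0.1]
grip_width: 0.3
```

Request:
play_rows([
  [0, 0, 0, 0, 0, 0, -1],
  [0, 0, 0, 0, 0, 0, -1],
  [0, 0, 0, 0, 0, 0, -1],
])

```text
time_s: 10.95
eef_pos: [538.4, -218.2, 62.7]
ee_rot: [0.005, 0.705, 0.709, 0.001]
force: [-1.3, 0.1, -0.0]
grip_width: 0.128
```

Run:
```python
from h import *
s=sense(); m=R.from_quat(s['ee_rot'],scalar_first=True).as_matrix(); print(s['eef_pos'],m.round(4),s['force'],s['wrist_torque'],s['grip_width'])
```

```text
[ 538.39581825 -218.15341605   62.73803865] [[-0.0054  0.9999  0.0092]
 [ 1.      0.0054 -0.006 ]
 [-0.006   0.0092 -0.9999]] [-1.3353258   0.05486339 -0.01939354] [-0.06909476  0.24792968 -0.0828731 ] 0.12764550173025124
```

Gripped at 0.128 (11 mm). Lifting straight.

Request:
play_rows([
  [0, 0, 10, 0, 0, 0, -1],
  [0, 0, 10, 0, 0, 0, -1],
  [0, 0, 12, 0, 0, 0, -1],
  [0, 0, 15, 0, 0, 0, -1],
  [0, 0, 25, 0, 0, 0, -1],
])

```text
time_s: 11.37
eef_pos: [537.3, -216.6, 135.4]
ee_rot: [0.002, 0.705, 0.709, 0.001]
force: [0.0, -0.8, -0.9]
grip_width: 0.127
```

Request:
play_rows([
  [0, 0, 30, 0, 0, 0, -1],
  [0, 0, 25, 0, 0, 0, -1],
  [0, 0, 0, 0, 0, 0, -1],
])

```text
time_s: 11.62
eef_pos: [538.6, -217.0, 200.4]
ee_rot: [0.007, 0.705, 0.709, 0.002]
force: [1.0, -1.0, -0.2]
grip_width: 0.125
```

Run:
```python
from h import *
s=sense(); m=R.from_quat(s['ee_rot'],scalar_first=True).as_matrix(); print(s['eef_pos'],m.round(4),s['force'],s['grip_width'],s['joints'])
```

```text
[ 538.60699763 -216.95173133  200.36402181] [[-0.0062  0.9999  0.013 ]
 [ 1.      0.0063 -0.006 ]
 [-0.0061  0.0129 -0.9999]] [ 1.03895699 -1.02251382 -0.19571845] 0.12526324772394917 [-0.58562248  0.43444296  1.35052397  0.00221756  1.3424975  -0.59236617]
```

Request:
play_rows([
  [-5, 30, 0, 0, 0, 0, -1],
  [-5, 34, 0, 0, 0, 0, -1],
  [-5, 34, 0, 0, 0, 0, -1],
  [-5, 34, 0, 0, 0, 0, -1],
  [-5, 34, 0, 0, 0, 0, -1],
])

```text
time_s: 12.03
eef_pos: [512.8, -51.2, 204.5]
ee_rot: [0.011, 0.708, 0.706, 0.003]
force: [-0.2, -0.0, -0.4]
grip_width: 0.129
```

Request:
play_rows([
  [-5, 34, 0, 0, 0, 0, -1],
  [-5, 34, 0, 0, 0, 0, -1],
  [-5, 34, 0, 0, 0, 0, -1],
  [-5, 34, 0, 0, 0, 0, -1],
  [-5, 34, 0, 0, 0, 0, -1],
])

```text
time_s: 12.45
eef_pos: [484.7, 127.2, 207.2]
ee_rot: [0.012, 0.708, 0.706, 0.005]
force: [-0.1, 0.0, -0.5]
grip_width: 0.118
```

Run:
```python
from h import *
s=sense(); m=R.from_quat(s['ee_rot'],scalar_first=True).as_matrix(); print(s['eef_pos'],m.round(4),s['force'],s['grip_width'])
```

```text
[484.6899703  127.22843221 207.20389424] [[ 0.0027  0.9997  0.0239]
 [ 0.9999 -0.0025 -0.0103]
 [-0.0102  0.0239 -0.9997]] [-0.12291083  0.00595521 -0.45788054] 0.11791685269298006
```

Request:
play_rows([
  [-6, 12, 0, 0.004, 0.015, 0, -1],
  [-3, 0, -7, 0, 0, 0, -1],
  [0, 0, 0, 0, 0, 0, -1],
])

```text
time_s: 12.7
eef_pos: [473.3, 145.7, 201.0]
ee_rot: [0.005, 0.705, 0.709, 0.002]
force: [-0.6, 0.4, -1.5]
grip_width: 0.125
```

Run:
```python
from h import *
c=cap('wrist','w5'); s=sense(); m=R.from_quat(s['ee_rot'],scalar_first=True).as_matrix(); print(s['eef_pos'],m.round(4))
i=c['img']; p=proj(c,(472,227,58)); print(p)
cv2.imwrite('pics/w5v.png',cv2.resize(i[60:,80:480],(800,720))[:600])
```

```text
[473.9665687  145.32595131 201.7743354 ] [[-0.005   0.9999  0.0115]
 [ 1.      0.005  -0.0046]
 [-0.0046  0.0115 -0.9999]]
[273.45384216 116.58809084]
```

View pics/w5v.png

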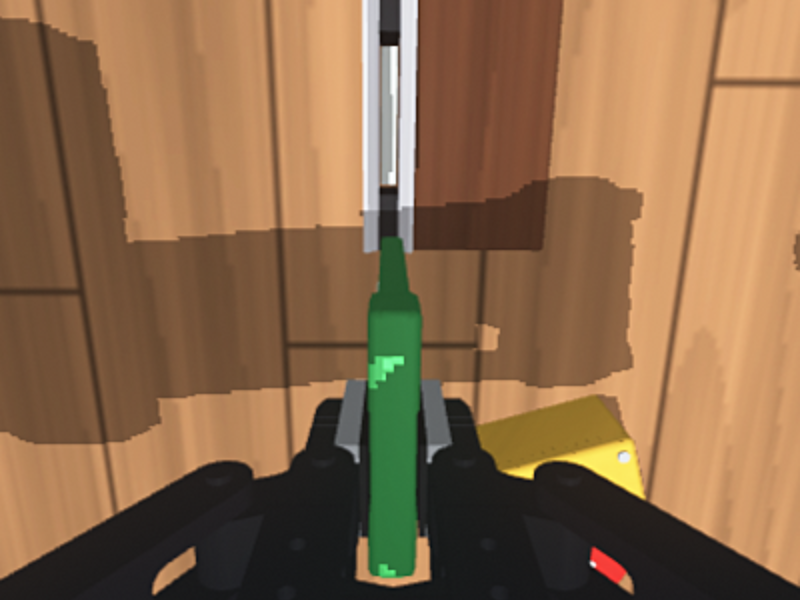

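Run:
```python
from h import *
c=ld('w5'); f=lambda x,y,z: atz(c,80+(x+.5)/2-.5,60+(y+.5)/2-.5,z).round(1)
for n,x,y,z in [('flL0',363.5,240,58),('flR0',413.5,240,58),('flL1',364,10,58),('flR1',417,10,58),('chN',380,188,50),('chN',397,188,50),('chF',380,38,50),('chF',399,38,50),('gapNear',388,187,50),('gapFar',388,42,50),
 ('bead+y',371,310,246),('bead+y',421,310,246),('bead-y',370,570,246),('bead-y',415,570,246),('bot',382,239,151),('bot',405,239,151),('beadend',395,296,246),('beadend',393,577,246)]: print(n,f(x,y,z))
```

```text
flL0 [459.5 163.2  58. ]
flR0 [486.1 163.3  58. ]
flL1 [460.7 273.9  58. ]
flR1 [486.  274.1  58. ]
chN [468.2 189.7  50. ]
chN [477.2 189.8  50. ]
chF [468.2 262.8  50. ]
chF [477.6 262.9  50. ]
gapNear [472.5 190.3  50. ]
gapFar [472.2 261.   50. ]
bead+y [468.3 181.6 246. ]
bead+y [478.9 181.6 246. ]
bead-y [467.7 115.3 246. ]
bead-y [478.7 115.2 246. ]
bot [470.  180.1 151. ]
bot [478.5 180.2 151. ]
beadend [473.4 184.7 246. ]
beadend [473.4 113.2 246. ]
```

Holder x is about 473.7 with eef at 474.0, and the gap centre is (473, 226.5). I'll go above the gap.

Request:
play_rows([
  [0, 28, 0, 0, 0, 0, -1],
  [0, 28, 0, 0, 0, 0, -1],
  [0, 14, -15, 0, 0, 0, -1],
  [0, 5, -15, 0, 0, 0, -1],
  [0, 0, 0, 0, 0, 0, -1],
])

```text
time_s: 13.17
eef_pos: [477.2, 217.2, 172.2]
ee_rot: [0.008, 0.709, 0.706, 0.004]
force: [1.1, 0.4, -0.7]
grip_width: 0.129
```

```bash
cat > st.py <<'E'
from h import *
s=sense(); m=R.from_quat(s['ee_rot'],scalar_first=True).as_matrix(); print(s['eef_pos'].round(1),'z',m[:,2].round(4),'yaw',m[1,1].round(4),s['force'].round(1),s['wrist_torque'].round(2),round(s['grip_width'],3))
E
python3 st.py
```

```text
[477.2 217.2 172.2] z [ 0.0164 -0.0053 -0.9999] yaw -0.0043 [ 1.1  0.4 -0.7] [-0.    0.05  0.01] 0.129
```

Request:
play_rows([
  [-4, 8, -20, 0, 0.007, 0.009, -1],
  [0, 0, -15, 0, 0, 0, -1],
  [0, 0, -10, 0, 0, 0, -1],
  [0, 0, 0, 0, 0, 0, -1],
  [0, 0, 0, 0, 0, 0, -1],
])

```text
time_s: 13.58
eef_pos: [476.6, 220.1, 128.5]
ee_rot: [0.007, 0.708, 0.707, 0.003]
force: [0.1, -0.2, -0.3]
grip_width: 0.125
```

```bash
python3 st.py
```

```text
[476.6 220.1 128.5] z [ 0.0132 -0.0057 -0.9999] yaw -0.0013 [ 0.1 -0.2 -0.3] [-0.01 -0.03 -0.04] 0.125
```

Request:
play_rows([
  [-3, 5, -4, 0, 0.004, 0.006, -1],
  [-1, 1, 0, 0, 0, 0, -1],
  [0, 0, 0, 0, 0, 0, -1],
])

```text
time_s: 13.83
eef_pos: [473.8, 225.5, 126.5]
ee_rot: [0.006, 0.706, 0.708, 0.003]
force: [-0.2, 0.7, -1.4]
grip_width: 0.128
```

```bash
python3 st.py
```

```text
[473.8 225.5 126.5] z [ 0.0122 -0.005  -0.9999] yaw 0.0031 [-0.2  0.7 -1.4] [ 0.   -0.01  0.03] 0.128
```

Request:
play_rows([
  [-0.5, 0, -8, 0, 0.002, 0, -1],
  [0, 0, -8, 0, 0, 0, -1],
  [0, 0, -6, 0, 0, 0, -1],
  [0, 0, 0, 0, 0, 0, -1],
])

```text
time_s: 14.17
eef_pos: [473.5, 225.7, 103.4]
ee_rot: [0.006, 0.706, 0.708, 0.003]
force: [0.6, 0.3, -1.5]
grip_width: 0.128
```

```bash
python3 st.py
```

```text
[473.5 225.7 103.4] z [ 0.0121 -0.0046 -0.9999] yaw 0.0037 [ 0.6  0.3 -1.5] [ 0.    0.01 -0.  ] 0.128
```

Bottom is at about 53 mm with no contact. Continuing into the gap.

Request:
play_rows([
  [-0.3, 0, -6, 0, 0, 0, -1],
  [0, 0, -6, 0, 0, 0, -1],
  [0, 0, -6, 0, 0, 0, -1],
  [0, 0, 0, 0, 0, 0, -1],
])

```text
time_s: 14.5
eef_pos: [472.9, 225.7, 82.9]
ee_rot: [0.006, 0.706, 0.708, 0.002]
force: [-0.1, -0.3, -0.6]
grip_width: 0.13
```

```bash
python3 st.py
```

```text
[472.9 225.7  82.9] z [ 0.0111 -0.0048 -0.9999] yaw 0.0037 [-0.1 -0.3 -0.6] [-0.01 -0.   -0.01] 0.13
```

Request:
play_rows([
  [0, 0, -5, 0, 0, 0, -1],
  [0, 0, -5, 0, 0, 0, -1],
  [0, 0, -4, 0, 0, 0, -1],
  [0, 0, -4, 0, 0, 0, -1],
])

```text
time_s: 14.83
eef_pos: [473.6, 225.9, 64.5]
ee_rot: [0.006, 0.706, 0.708, 0.003]
force: [-2.0, -0.2, 6.9]
grip_width: 0.126
```

```bash
python3 st.py
```

```text
[473.6 225.9  64.5] z [ 0.0131 -0.0043 -0.9999] yaw 0.0039 [-2.  -0.2  6.9] [-0.17  0.54 -0.02] 0.126
```

Request:
play_rows([
  [0, 0, -3, 0, 0, 0, -1],
  [0, 0, -2, 0, 0, 0, -1],
  [0, 0, -2, 0, 0, 0, -1],
])

```text
time_s: 15.08
eef_pos: [475.3, 226.1, 62.5]
ee_rot: [0.008, 0.705, 0.709, 0.005]
force: [-9.1, -4.3, 25.5]
grip_width: 0.125
```

```bash
python3 st.py
```

```text
[475.3 226.1  62.5] z [ 0.0178 -0.0043 -0.9998] yaw 0.0046 [-9.1 -4.3 25.5] [-0.72  2.28 -0.02] 0.125
```

Pressed to the end stop at 25 N. I'll re-centre x slightly, hold, and verify by image.

Request:
play_rows([
  [-1.5, 0, -2, 0, 0.003, 0, -1],
  [-0.5, 0, -2, 0, 0.002, 0, -1],
  [-0.5, 0, -2, 0, 0.002, 0, -1],
  [-0.5, 0, -2, 0, 0.002, 0, -1],
])

```text
time_s: 15.42
eef_pos: [474.4, 226.1, 62.6]
ee_rot: [0.007, 0.705, 0.709, 0.004]
force: [-7.3, -2.9, 21.7]
grip_width: 0.124
```

```bash
python3 st.py
python3 - <<'E'
from h import *
c=cap('side','s9'); p=proj(c,(473,226,70)).astype(int); q=proj(c,(584,-7,90)).astype(int); print(p)
i=c['img']; z=lambda p:cv2.resize(i[p[1]-45:p[1]+30,p[0]-40:p[0]+40],None,fx=5,fy=5,interpolation=cv2.INTER_CUBIC)
cv2.imwrite('pics/s9c.png',np.hstack([z(p),z(q)]))
a=sense(); print(a['eef_pos'],a['force'])
E
python3 st.py
```

```text
[474.4 226.1  62.6] z [ 0.0159 -0.0047 -0.9999] yaw 0.0059 [-7.3 -2.9 21.7] [-0.66  1.53 -0.03] 0.124
[201 202]
[474.44184731 226.09807993  62.53465778] [-5.78310488 -1.99824598 22.4757642 ]
[474.4 226.1  62.5] z [ 0.0159 -0.0047 -0.9999] yaw 0.0059 [-5.8 -2.  22.5] [-0.63  1.47 -0.07] 0.127
```

View pics/s9c.png

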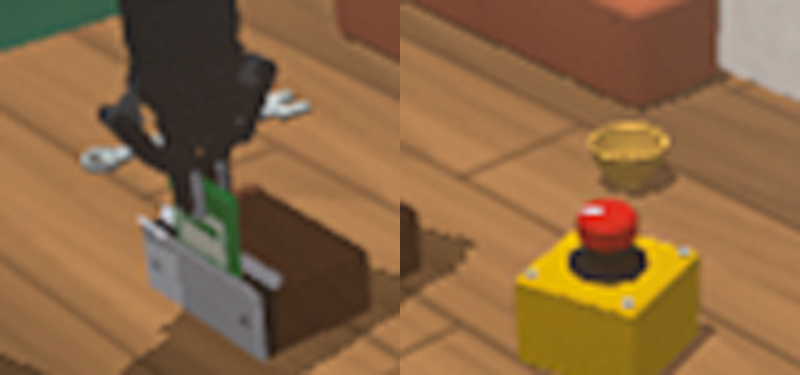

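The holder stands upright behind the lip. The TCP z of 62.5 matches its height when the holder's bottom was at 12 mm in the rack, with a steady 22 N at the hard stop. The button is up. Handing in.

```bash
python3 -c "
from rig import ctrl; print(ctrl.finish_job())"; python3 st.py
```

```text
the job is handed in; nothing more can be done
None
the job is handed in; nothing more can be done
```

The morning check is complete and handed in at about 15.5 s. No verdict was reported, so the results below come from my own checks.

- **Stop button:** I pressed it with shut fingers. It travelled about 8 mm to a hard stop, where the force jumped to about 63 N, so it was fully down. It sprang back up when released.
- **Reset:** I gripped the head and turned it clockwise until it slipped at the end stop. The white pointer moved from about 188° to 145°, which matches the 0.9 rad stop. The last side view shows the button up.
- **Green holder:** I took it from the rack's left slot and pushed it into the gap behind the lip, and it is still gripped and pressed down. The arm sat at the same height (TCP z 62.5 mm) as when I gripped it in the rack, where its bottom was 12 mm above the planks. The push was a steady 22 N or so, well above the 9 N spring, and the tool leaned less than 0.02 rad.

**Checks that disagreed:**
- The real fingertips were about 21 mm higher than the reported TCP. I found this from the cameras and the first touch on the button, and allowed for it afterwards.
- At the end there was a sideways force of about 6 N along x.

I did not re-measure the red holder or the bystanders at the end. The forces during the moves gave no sign of unplanned contact.

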